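Lock the test wedge and hold the exposure release half-way

ROBOT

A 6-joint arm with a two-finger parallel gripper is mounted at the origin on the work surface. World frame = base frame: x ahead of the robot, y to its left, z up, the work surface at z = 0. Lengths are in m, angles in degrees, forces in N, time in s.
With the tool pointing down it reaches from about 0.3 to 0.75 m from the base axis. Payload 8.5 kg.
Tool frame: the origin (TCP) lies at the very end of the fingers, on their centre line; the grasp point (between the pads) lies 19 mm behind it; z points along the fingers, y is the line along which they close (so a half turn about z gives the same grasp; the last joint's range is limited). The gripper opens to 85 mm and grips with 20 to 120 N. Pads are 22 mm wide; open, the fingers measure 114 mm over their backs; the gripper's body (76 mm by 85 mm) begins 54 mm behind the grasp point. The pads swing forward as they close: fully open they stand 13 mm farther back than shut.
Start: joints at [55.331, 21.807, 74.336, -0, 83.858, -12.336], TCP at [0.209, 0.509, 0.231] pointing down, gripper open.
Joint ranges: [-178.18, 178.18], [-50.72, 133.34], [12.68, 142.11], [-81.47, 261.47], [9.98, 163.14], [-165.26, 165.26]. Speed limits (degrees/s): [136.94, 136.94, 180, 180, 180, 180].

INTERFACE

Orientations are given as a 3x3 rotation matrix whose columns are the frame's x, y, z axes.
In Python, from rig import observe, cams, ticket gives the robot as it stands.
- The arm moves only by the tool move_arm, never from a script. Its arguments are lists of equal length, an entry for each row: "jaw": the finger opening in cm, from 0 to 8.54; "dp": the shift along the tool's x, y, z in cm, a list of three; "turn": the turn, a rotation vector about the tool's x, y, z in rad, a list of three. In form: {"jaw": [jaw, ...], "dp": [[tx, ty, tz], ...], "turn": [[wx, wy, wz], ...]}. A call has 1 to 12 rows; each row shifts and turns the commanded pose from where the row before left it, along the tool's axes as they then stand; what a row does not reach is not made up. A row lasts 1/12 s, in which the tool goes at most 41.7 mm and 7.16 degrees, less where a joint would pass 70% of its speed; a pose out of reach is approached as far as the arm can. A call is refused whole if a number of a shift passes 4.17 or a number of a turn 0.125, either way. A call with a gripper value outside its range is refused whole. The fingers move at their own pace and stop on an object; "force" is the grip in N (left out, the last holds). Time passes only in rows, so rows that do not move let the fingers close. It gives the time, the measured TCP pose, the force, the opening and the grip force at its end, in the units of the state.
- observe(): the state, without advancing time (a new reading comes with each control period).
- cams.get_image(name): name is "scene" or "top" or "wrist"; returns (picture, depth): 480x640x3 uint8, red, green, blue; 480x640 float32, m along the optical axis (not along the pixel's ray), 0 where there is no reading.
- cams.calibration(name): a dict with "vertical_fov" (degrees; the focal length in pixels is half the picture's height over the tangent of half this angle, whatever the lens; pixels are square), "cx", "cy" (the principal point, pixels), "k1" (the pictures are not rectified: a ray, as slopes to the right and down, at radius r is drawn at 1 + k1 r^2 times it, then the intrinsics apply), "view" (4x4, takes a point from world to camera coordinates); the wrist camera has in their place "tool_from_camera" (4x4, takes a point from camera to tool coordinates, whose origin is the TCP and whose axes are the flange's). Camera axes: x right, y up, looking along -z (the intrinsics and any distortion apply to the point x, -y, -z); pixel columns grow to the right and rows downward; lengths in m; the calibration is good to about 2 mm. A picture is of the moment at which its call begins: read the wrist's pose just before it. calibration takes no time and is no camera call.
- ticket.close_job(): hands the job in; it is judged then, once.
Trained networks look in the newest picture that a camera, given by its name, has taken for a name from the list of things; names that differ only in an ending like _2 or _b are one class to them, and where a whole thing is asked for, a point or a joint stands for the part that bears it (a point fixed in the world has none). Each returns a list of dicts, best first, with "p" (0 to 1); they miss things now and then, are a little off and sometimes report something else, mostly with a low value. They report only what shows in the picture. A call takes as long as a camera call.
- cams.spot_in(camera, query): "box" ([centre column, centre row, width, height] as shares, 0 to 1, of the picture: columns of its width, rows of its height, round what is visible of it).
- cams.outline_of(camera, query): "mask" (480x640 bool, what is visible of it) and "box" ([centre column, centre row, width, height] as shares, 0 to 1, of the picture: columns of its width, rows of its height, round what is visible of it).
- cams.mark_of(camera, query): "location" ([column, row] as shares, 0 to 1, of the picture: columns of its width, rows of its height: a listed point, or the origin of a listed thing).
The state is a dict: "time_s": time; "q": joint angles; "qvel": joint speeds; "joint_efforts": joint torques, N m; "position": TCP position; "tool_rot": TCP orientation; "ft_force": force on the tool from outside, world axes, zero at the start; "wrist_torque": the same for the moment, N m; "grip_width": finger opening in m; "gripper_force": force on a finger pad.
Only numpy, scipy, OpenCV 4.12 (cv2) and the standard library are available. Lean on these libraries where they do the work, as an engineer would, in place of code of your own. Each camera call takes 0.05 s, during which the arm holds its last target. There are 200 camera calls.

TASK

In this dental X-ray cupboard, get the sensor test ready: first swing the keeper bar shut over the aluminium test wedge until it clicks fully home in its catch. Only then press the yellow spring-loaded paddle of the exposure release half-way down with the fingertips (its black pointer level with the green band) and keep it there, never letting it go all the way down: hold it for a good two seconds and finish still holding it half-way. Leave the wedge in its pocket and everything else where it is.

Things in the scene. Friction and masses are not known exactly. Their poses are not given: they have to be found in the camera images.
- keeper (a joint): Angle (rad) of the aluminium keeper bar about its upright hinge pin: 0 = shut, fully home against its stop; up to 1.4 = open. It shuts clockwise seen from above. Light friction (0.05 N m): it stays where it is left. From about 0.08 to 0.03 rad it rides over a brass spring ball (about 3 N at the knob); past that the ball pushes it home and holds it.
- fixture: Grey test fixture plate bolted to the table, 130 x 220 mm, 18 mm thick, x across and y from hinge to catch; origin at the centre of its underside. The bar's hinge axis is at y = -85 mm, 155 mm from the knob axis. The bar is 18 mm wide, underside 37 mm and top 47 mm above the table. The steel catch and stop by the shut bar's end rise to 46 mm.
- release_box: White exposure release box bolted to the table, 160 x 100 x 45 mm; origin at the centre of its underside, x from the paddle's hinge to its tip. A white index post 14 mm wide, top 97 mm above the table, stands at x = 52, y = 41 mm beside the paddle's tip, with a green band (half-way) and a red band (all the way) that the paddle's black pointer passes.
- keeper_knob (a point): Centre of the orange upright round knob at the free end of the keeper bar: 16 mm in diameter, 40 mm high, its foot 47 mm and its top 87 mm above the table. This point lies on its axis, 67 mm above the table (20 mm below the top).
- keeper_hinge (a point): Point on the keeper bar's vertical hinge axis, at the same height as keeper_knob (67 mm above the table).
- knob_home (a point): Fixed point of the fixture: where keeper_knob is when the bar is fully home.
- wedge_center (a point): Middle of the aluminium step wedge (loose, 58 x 80 mm, four 20 mm steps from 3.5 to 14 mm high, 0.11 kg) that lies in the shallow blue-rimmed pocket of the fixture; 5 mm above its underside. The shut bar passes 5 mm over its highest step.
- paddle (a joint): Angle (rad) of the yellow spring-loaded paddle on the release box: 0 = up (at rest), grows as it is pressed, 0.30 = all the way down; half-way is 0.15. The spring lifts it again when let go. At the pad it takes about 2.5 N to start, about 7.5 N half-way and about 12 N all the way; the pad goes down about 26 mm in all, 13 mm to half-way.
- paddle_pad (a point): Middle of the top face of the square black rubber pad (36 x 36 mm) near the free end of the paddle, the place to press; it moves with the paddle. At rest it is 93 mm above the table, half-way down 80 mm, all the way down 67 mm. The paddle is 42 mm wide and at rest slopes up by 0.30 rad from hinge to tip.
- paddle_hinge (a point): Point on the paddle's level hinge axis, on its middle line, 60 mm above the table; the middle of the pad is 88 mm from this axis.
- wipes_center (a point): Bystander: white and blue tub of wipes, 84 mm in diameter, 150 mm high; its middle.
- adapter_center (a point): Bystander: black power adapter, 100 x 50 x 30 mm; its middle.
- ring_center (a point): Bystander: yellow plastic aiming ring, 60 mm in diameter, 12 mm high; its middle.
- wand_center (a point): Bystander: white and blue intraoral camera wand lying down, about 165 mm long, 22 mm wide, 20 mm high; near its middle.
- driver_center (a point): Bystander: screwdriver lying down; a point near its middle.
- cup_center (a point): Bystander: white plastic cup, 70 mm in diameter, 80 mm high; its middle.

How it is judged:
By the outcome, as a careful person would: the job done as asked, in the order asked, and still so for the second after the job is handed in, while the arm keeps its last pose, push and grip.
It also fails if it takes over 51 s, if anything falls off the work surface, if the arm or the gripper's body presses on something with over 40 N, if the wrist force passes 120 N, or if a joint passes its speed limit or range.

## Working session

There is one attempt and no reset: what is moved stays moved. The work goes in short steps, Python scripts to look and compute and a tool call to move; the robot and the scene stay as the last step left them, time stands still between calls to the robot, and variables do not carry over. Pictures are saved under pics/ and viewed, at most 13 in all, crops included, and the job is handed in when it is done.

Besides the shell and the picture viewer there is one more tool, called after "Emit:" as name(argument=value, ...) on one line, values as JSON. move_arm: Moves the arm, as the interface text tells. Its arguments: {"type":"object","properties":{"jaw":{"type":"array","items":{"type":"number"}},"dp":{"type":"array","items":{"type":"array","items":{"type":"number"}}},"turn":{"type":"array","items":{"type":"array","items":{"type":"number"}}},"force":{"type":"number"}},"required":["jaw","dp","turn"]}

```bash
mkdir -p pics; ls; cat > h.py <<'E'
import numpy as np,cv2
from rig import observe,cams,ticket
def K(n):
    c=cams.calibration(n);f=240/np.tan(np.radians(c["vertical_fov"])/2);return c,f
def c2w(n,st=None):
    c,f=K(n)
    if n=="wrist":
        T=np.eye(4);T[:3,:3]=np.array(st["tool_rot"]);T[:3,3]=st["position"];return T@np.array(c["tool_from_camera"])
    return np.linalg.inv(np.array(c["view"]))
def ray(n,u,v,st=None):
    c,f=K(n);d=np.array([(u-c["cx"])/f,(v-c["cy"])/f]);s=d.copy()
    for _ in range(20): s=d/(1+c["k1"]*(s@s))
    M=c2w(n,st);return M[:3,3],M[:3,:3]@np.array([s[0],-s[1],-1.])
def atz(n,u,v,z,st=None):
    o,d=ray(n,u,v,st);return o+d*(z-o[2])/d[2]
def dep(n,u,v,D,st=None):
    o,d=ray(n,u,v,st);return o+d*D[int(v),int(u)]
def tri(a,b):
    (o1,d1),(o2,d2)=a,b;A=np.stack([d1,-d2],1);t=np.linalg.lstsq(A,o2-o1,rcond=None)[0]
    p,q=o1+d1*t[0],o2+d2*t[1];return (p+q)/2,np.linalg.norm(p-q)
E
python3 - <<'E'
from h import *
np.set_printoptions(precision=4,suppress=True)
R={}
for n in("scene","top"):
    im,D=cams.get_image(n);cv2.imwrite(f"pics/{n}0.png",im[...,::-1])
    for q in("keeper_knob","keeper_hinge","knob_home","wedge_center","paddle_pad","paddle_hinge","fixture","release_box"):
        r=cams.mark_of(n,q)
        if r:
            u,v=r[0]["location"];u*=640;v*=480;R[n,q]=ray(n,u,v);print(n,q,round(r[0]["p"],2),int(u),int(v),dep(n,u,v,D))
        else: print(n,q,None)
for (n,q) in R:
    if n=="top" and ("scene",q) in R: print(q,*tri(R["scene",q],R["top",q]))
s=observe();print(s["tool_rot"],s["position"],s["ft_force"],s["time_s"])
E
```

```text
pics
scene keeper_knob 0.85 269 221 [ 0.4929 -0.1119  0.0752]
scene keeper_hinge 0.65 228 251 [ 0.5507 -0.241   0.0162]
scene knob_home 0.9 283 240 [ 0.5244 -0.074   0.0166]
scene wedge_center 0.61 256 257 [ 0.586  -0.1572  0.025 ]
scene paddle_pad 0.83 375 251 [0.6438 0.1864 0.0923]
scene paddle_hinge 0.72 370 234 [ 1.6551 -0.08    1.5071]
scene fixture 0.94 259 260 [ 0.6043 -0.1487  0.0328]
scene release_box 0.74 372 259 [0.6339 0.1831 0.0422]
top keeper_knob 0.6 365 256 [ 0.5026 -0.125  -0.0011]
top keeper_hinge 0.72 407 215 [ 0.5946 -0.2375  0.0487]
top knob_home 0.68 349 225 [ 0.5818 -0.0857  0.0373]
top wedge_center 0.69 377 221 [ 0.5908 -0.1613  0.0261]
top paddle_pad 0.86 236 200 [0.6496 0.1985 0.0991]
top paddle_hinge 0.65 245 237 [0.5606 0.184  0.07  ]
top fixture 0.66 370 223 [ 0.585  -0.1407  0.0362]
top release_box 0.61 245 223 [0.5955 0.1813 0.0766]
keeper_knob [ 0.4913 -0.1142  0.0737] 0.004499189845944319
keeper_hinge [ 0.5897 -0.2343  0.0686] 0.0022037450452823096
knob_home [ 0.5722 -0.0782  0.0804] 0.007885380878526584
wedge_center [ 0.5898 -0.1588  0.0307] 0.003690403760486178
paddle_pad [0.6488 0.1916 0.1003] 0.0131323385818227
paddle_hinge [0.5616 0.1853 0.0656] 0.0011171393343153248
fixture [ 0.5903 -0.1468  0.0124] 0.005804788425448813
release_box [0.6119 0.1902 0.0109] 0.0029079828559950547
[[-0.925  0.38   0.   ]
 [ 0.38   0.925 -0.   ]
 [-0.     0.    -1.   ]] [0.209  0.5087 0.2313] [-0.912   0.7186  0.3923] 0.9
```

```bash
python3 - <<'E'
import cv2,numpy as np
a=cv2.imread("pics/scene0.png")[170:320,180:440];b=cv2.imread("pics/top0.png")[150:320,180:460]
a=cv2.resize(a,(520,300));b=cv2.resize(b,(490,298));b=cv2.copyMakeBorder(b,0,2,0,30,0)
cv2.imwrite("pics/j.png",np.vstack([a,b]))
E
```

```text
(no output)
```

View pics/j.png

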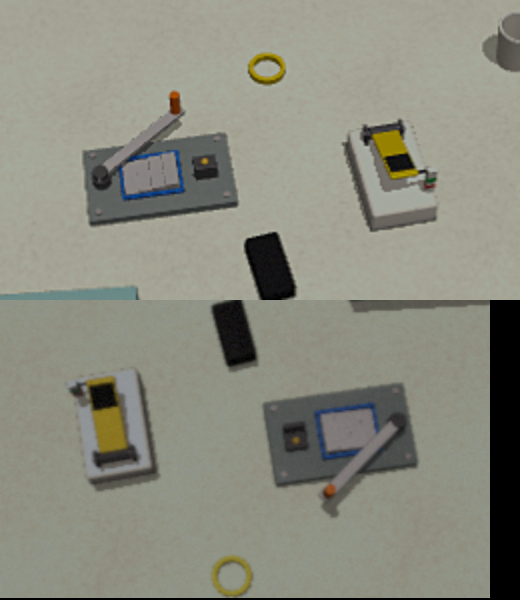

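View pics/top0.png

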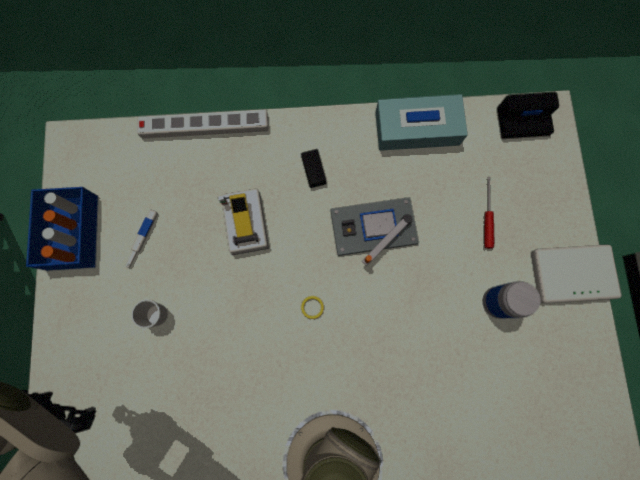

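View pics/scene0.png

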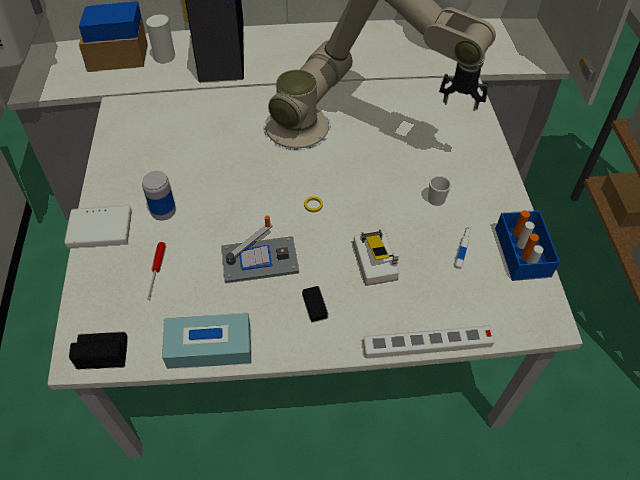

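The pictures show the keeper bar about 0.7 rad open, with its knob at top (365,258), the catch at (348,228) and the paddle pad at (238,203). I'm heading to the knob.

Emit:
move_arm(jaw=[4,4,4,4,4,4,4,4,4,4,4,4], dp=[[-2,-2,0.1],[-2,-2,0.1],[-2,-2,0.1],[-2,-2,0.1],[-2,-2,0.1],[-2,-2,0.1],[-2,-2,0.1],[-2,-2,0.1],[-2,-2,0.1],[-2,-2,0.1],[-2,-2,0.1],[-2,-2,0.1]], turn=[[0,0,0],[0,0,0],[0,0,0],[0,0,0],[0,0,0],[0,0,0],[0,0,0],[0,0,0],[0,0,0],[0,0,0],[0,0,0],[0,0,0]])

```text
time_s: 1.9
position: [0.3401, 0.1942, 0.2195]
tool_rot: [[-0.925, 0.38, 0.001], [0.38, 0.925, 0.0], [-0.001, 0.0, -1.0]]
ft_force: [1.0, 0.2, 0.4]
grip_width: 0.0395
gripper_force: 0.0
```

Emit:
move_arm(jaw=[4,4,4,4,4,4,4,4,4,4,4,4], dp=[[-2,-2,0.1],[-2,-2,0.1],[-2,-2,0.1],[-2,-2,0.1],[-2,-2,0.1],[-2,-2,0.1],[-2,-2,0.1],[-2,-2,0.1],[-2,-2,0.1],[-2,-2,0.1],[-2,-2,0.1],[-2,-2,0.1]], turn=[[0,0,0],[0,0,0],[0,0,0],[0,0,0],[0,0,0],[0,0,0],[0,0,0],[0,0,0],[0,0,0],[0,0,0],[0,0,0],[0,0,0]])

```text
time_s: 2.9
position: [0.4709, -0.1191, 0.2074]
tool_rot: [[-0.925, 0.38, 0.0], [0.38, 0.925, -0.0], [-0.0, 0.0, -1.0]]
ft_force: [0.2, 0.7, 1.2]
grip_width: 0.0401
gripper_force: 0.0
```

Emit:
move_arm(jaw=[4,4,4,4,4,4], dp=[[0,0,0],[0,0,0],[0,0,0],[0,0,0],[0,0,0],[0,0,0]], turn=[[0,0,0.1],[0,0,0.1],[0,0,0.1],[0,0,0.1],[0,0,0.1],[0,0,0]])

```text
time_s: 3.4
position: [0.4706, -0.1177, 0.2074]
tool_rot: [[-0.627, 0.779, 0.0], [0.779, 0.627, -0.0], [-0.0, 0.0, -1.0]]
ft_force: [-0.5, 0.6, -0.0]
grip_width: 0.04
gripper_force: 0.0
```

```bash
cat > look.py <<'E'
from h import *
import sys
np.set_printoptions(precision=4,suppress=True)
def look(name,qs):
    st=observe();im,D=cams.get_image("wrist");cv2.imwrite(f"pics/{name}.png",im[...,::-1])
    print(st["time_s"],st["position"],np.array(st["tool_rot"]).round(3).tolist(),st["ft_force"],st["grip_width"])
    for q,z in qs.items():
        r=cams.mark_of("wrist",q)
        if r:
            u,v=r[0]["location"];u*=640;v*=480;print(q,round(r[0]["p"],2),int(u),int(v),"depth",dep("wrist",u,v,D,st),"atz",atz("wrist",u,v,z,st))
        else: print(q,None)
    return st,im,D
if __name__=="__main__":
    look(sys.argv[1],{a.split(":")[0]:float(a.split(":")[1]) for a in sys.argv[2:]})
E
python3 look.py w1 keeper_knob:.067 keeper_hinge:.067 knob_home:.067
```

```text
3.4 [ 0.4706 -0.1177  0.2074] [[-0.627, 0.779, 0.0], [0.779, 0.627, -0.0], [-0.0, 0.0, -1.0]] [-0.5226  0.5647 -0.0193] 0.040038855842679036
keeper_knob 0.69 331 238 depth [ 0.481  -0.1169  0.0826] atz [ 0.4844 -0.1203  0.067 ]
keeper_hinge 0.73 336 392 depth [ 0.6308 -0.2841 -0.0014] atz [ 0.5902 -0.2403  0.067 ]
knob_home 0.7 337 391 depth [ 0.6299 -0.2819 -0.0006] atz [ 0.5898 -0.2389  0.067 ]
```

View pics/w1.png

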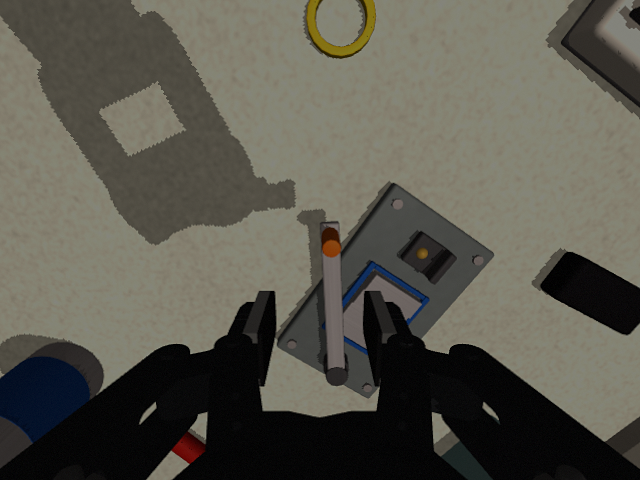

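The wrist view shows the knob top at (332,248), the hinge cap at (336,376), the catch ball at (423,254), and the plate screws at (398,204), (478,260), (291,345) and (367,388).

```bash
python3 - <<'E'
from h import *
np.set_printoptions(precision=4,suppress=True)
st=observe();P=lambda u,v,z:atz("wrist",u,v,z,st)
k=P(332,247,.087);h=P(336,376,.06)
s=[P(u,v,.019) for u,v in((398,204),(478,260),(291,345),(367,388))]
y=(s[0]+s[1]-s[2]-s[3])[:2];y/=np.linalg.norm(y);c=sum(s)/4
print("knob",k,"hinge",h,"screws",np.array(s),"y",y,"c",c,"hinge from fixture",c[:2]-.085*y,"home",c[:2]+.07*y,"ball",P(423,254,.037))
hh=c[:2]-.085*y;print(np.linalg.norm(k[:2]-hh))
R=np.array(st["tool_rot"]);print("tool shift to knob",R.T@(k-np.array(st["position"])))
E
```

```text
knob [ 0.4849 -0.1206  0.087 ] hinge [ 0.5821 -0.2293  0.06  ] screws [[ 0.5229 -0.0619  0.019 ]
 [ 0.6261 -0.0528  0.019 ]
 [ 0.5396 -0.2535  0.019 ]
 [ 0.6434 -0.2433  0.019 ]] y [-0.0886  0.9961] c [ 0.583  -0.1529  0.019 ] hinge from fixture [ 0.5905 -0.2375] home [ 0.5768 -0.0832] ball [ 0.5695 -0.0823  0.037 ]
0.15754725683115708
tool shift to knob [-0.0113  0.0093  0.1204]
```

Emit:
move_arm(jaw=[4,4,4,4,4,4,4,4,4], dp=[[-1.1,0.9,0],[0,0,2.5],[0,0,2.5],[0,0,2.5],[0,0,2.5],[0,0,2.5],[0,0,1.5],[0,0,1.0],[0,0,0]], turn=[[0,0,0],[0,0,0],[0,0,0],[0,0,0],[0,0,0],[0,0,0],[0,0,0],[0,0,0],[0,0,0]])

```text
time_s: 4.35
position: [0.4836, -0.1202, 0.0555]
tool_rot: [[-0.631, 0.776, -0.003], [0.776, 0.631, 0.002], [0.003, -0.002, -1.0]]
ft_force: [0.6, 0.2, -1.2]
grip_width: 0.04
gripper_force: 0.0
```

```bash
python3 look.py w2 keeper_knob:.067
```

```text
4.35 [ 0.4836 -0.1202  0.0555] [[-0.631, 0.776, -0.003], [0.776, 0.631, 0.002], [0.003, -0.002, -1.0]] [ 0.5879  0.1538 -1.1733] 0.03996203585647809
keeper_knob 0.63 321 321 depth [ 0.4807 -0.1165  0.0772] atz [ 0.4845 -0.121   0.067 ]
```

View pics/w2.png

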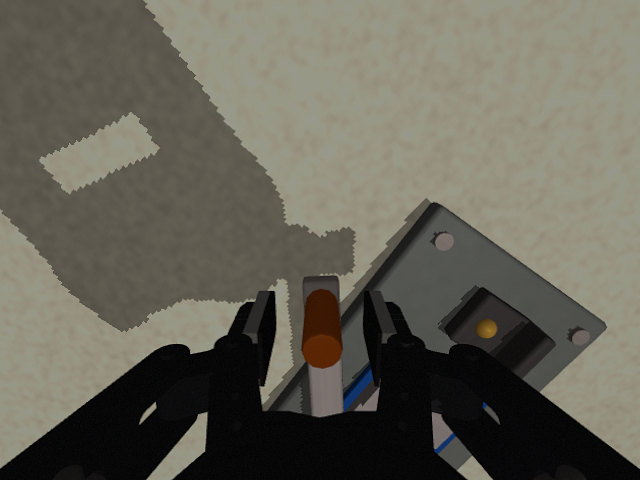

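The knob sits between the pads, its top at (322,350). Next I narrow the jaws and swing along the arc.

Emit:
move_arm(jaw=[2.4,2.4,2.4,2.4,2.4,2.4,2.4,2.4,2.4,2.4,2.4], dp=[[0,0,0],[0,0,0],[0,1,0],[0,1,0],[0,1,0],[0,1,0],[0,1,0],[0,1,0],[0,1,0],[0,1,0],[0,0,0]], turn=[[0,0,0],[0,0,0],[0,0,0.064],[0,0,0.064],[0,0,0.064],[0,0,0.064],[0,0,0.064],[0,0,0.064],[0,0,0.064],[0,0,0.064],[0,0,0]])

```text
time_s: 5.37
position: [0.557, -0.0854, 0.058]
tool_rot: [[-0.167, 0.986, 0.002], [0.986, 0.167, -0.001], [-0.001, 0.002, -1.0]]
ft_force: [-0.3, -0.1, -0.0]
grip_width: 0.0242
gripper_force: 0.0
```

```bash
python3 look.py w3 keeper_knob:.067 knob_home:.067
```

```text
5.3667 [ 0.557  -0.0854  0.058 ] [[-0.167, 0.986, 0.002], [0.986, 0.167, -0.001], [-0.001, 0.002, -1.0]] [-0.3153 -0.0567 -0.0215] 0.024160107172478722
keeper_knob 0.72 319 313 depth [ 0.555  -0.0781  0.0793] atz [ 0.5562 -0.085   0.067 ]
knob_home None
```

View pics/w3.png

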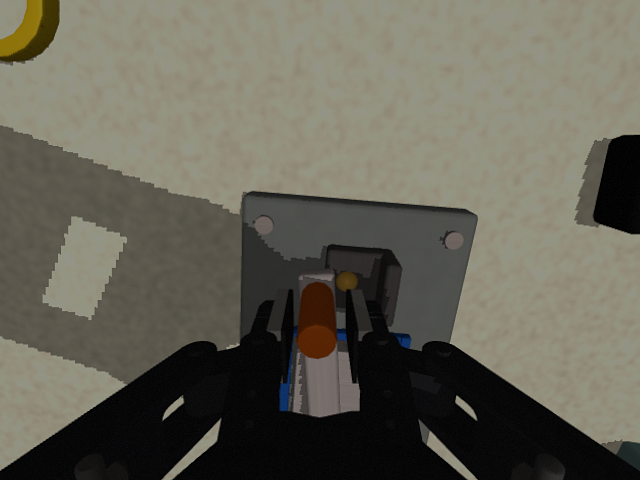

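The knob is at (318,330) between the pads, and the ball is just ahead at (347,282). I continue in small steps and watch the force.

Emit:
move_arm(jaw=[2.4,2.4,2.4,2.4,2.4], dp=[[0,0.5,0],[0,0.5,0],[0,0.5,0],[0,0.4,0],[0,0,0]], turn=[[0,0,0.03],[0,0,0.03],[0,0,0.02],[0,0,0],[0,0,0]])

```text
time_s: 5.93
position: [0.5745, -0.0833, 0.0574]
tool_rot: [[-0.09, 0.996, 0.0], [0.996, 0.09, -0.0], [-0.0, 0.0, -1.0]]
ft_force: [0.7, -0.2, 0.4]
grip_width: 0.0236
gripper_force: 0.0
```

Emit:
move_arm(jaw=[2.4,2.4,2.4], dp=[[0,0.2,0],[0,0.2,0],[0,0,0]], turn=[[0,0,0],[0,0,0],[0,0,0]])

```text
time_s: 6.18
position: [0.5786, -0.0829, 0.0574]
tool_rot: [[-0.089, 0.996, 0.0], [0.996, 0.089, -0.0], [-0.0, 0.0, -1.0]]
ft_force: [-0.8, 0.2, -0.2]
grip_width: 0.0242
gripper_force: 0.0
```

Emit:
move_arm(jaw=[2.4,2.4], dp=[[0,0.2,0],[0,0,0]], turn=[[0,0,0],[0,0,0]])

```text
time_s: 6.35
position: [0.5806, -0.0827, 0.0573]
tool_rot: [[-0.089, 0.996, 0.0], [0.996, 0.089, -0.0], [-0.0, 0.0, -1.0]]
ft_force: [0.2, 0.7, 0.5]
grip_width: 0.0242
gripper_force: 0.0
```

Emit:
move_arm(jaw=[2.4,2.4], dp=[[0,0.2,0],[0,0,0]], turn=[[0,0,0],[0,0,0]])

```text
time_s: 6.52
position: [0.5808, -0.0826, 0.0571]
tool_rot: [[-0.089, 0.996, -0.004], [0.996, 0.089, -0.0], [0.0, -0.004, -1.0]]
ft_force: [-8.5, -2.4, 3.4]
grip_width: 0.0239
gripper_force: 4.3
```

```bash
python3 look.py w4 keeper_knob:.067 knob_home:.067
```

```text
6.5167 [ 0.5808 -0.0826  0.0571] [[-0.089, 0.996, -0.004], [0.996, 0.089, -0.0], [0.0, -0.004, -1.0]] [-8.4696 -2.4092  3.4475] 0.02385764580594259
keeper_knob 0.91 313 317 depth [ 0.5772 -0.0758  0.0804] atz [ 0.5776 -0.0835  0.067 ]
knob_home 0.72 313 317 depth [ 0.5773 -0.0761  0.0805] atz [ 0.5777 -0.0839  0.067 ]
```

View pics/w4.png

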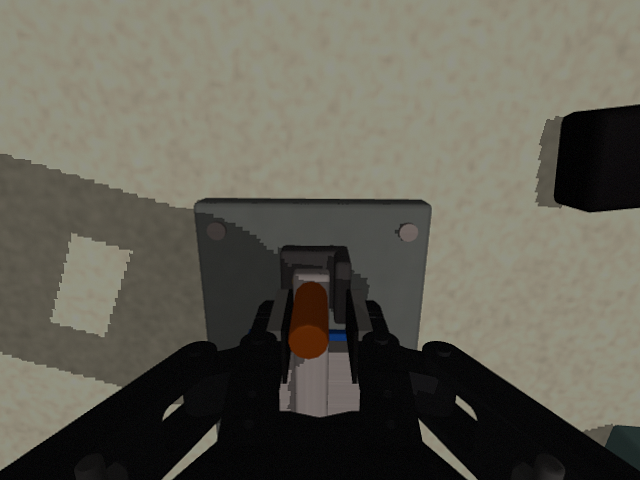

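The bar now lies against its stop, with the ball covered, and the push force jumped to 8.5 N, so it looks home. One slightly firmer push to confirm, then back off and rise.

Emit:
move_arm(jaw=[2.4,2.4], dp=[[0,0.1,0],[0,0,0]], turn=[[0,0,0],[0,0,0]])

```text
time_s: 6.83
position: [0.5809, -0.0826, 0.0571]
tool_rot: [[-0.089, 0.996, -0.007], [0.996, 0.089, -0.0], [0.001, -0.006, -1.0]]
ft_force: [-12.2, -3.4, 5.8]
grip_width: 0.024
gripper_force: 6.3
```

Emit:
move_arm(jaw=[2.4,3.4,3.4,3.4,3.4,3.4,3.4,3.4,3.4,3.4,3.4], dp=[[0,-0.3,0],[0,-0.4,0],[0,0,0],[0,0,-2],[0,0,-2.5],[0,0,-2.5],[0,0,-2.5],[0,0,-2.5],[0,0,-2],[0,0,0],[0,0,0]], turn=[[0,0,0],[0,0,0],[0,0,0],[0,0,0],[0,0,0],[0,0,0],[0,0,0],[0,0,0],[0,0,0],[0,0,0],[0,0,0]])

```text
time_s: 7.75
position: [0.5768, -0.0831, 0.1981]
tool_rot: [[-0.089, 0.996, 0.002], [0.996, 0.089, -0.001], [-0.001, 0.002, -1.0]]
ft_force: [0.2, 0.3, -1.1]
grip_width: 0.0339
gripper_force: 0.0
```

```bash
python3 look.py w5 keeper_knob:.067 keeper_hinge:.067 knob_home:.067
```

```text
7.75 [ 0.5768 -0.0831  0.1981] [[-0.089, 0.996, 0.002], [0.996, 0.089, -0.001], [-0.001, 0.002, -1.0]] [ 0.1884  0.287  -1.0979] 0.0338525574307711
keeper_knob 0.6 320 227 depth [ 0.5769 -0.0762  0.0862] atz [ 0.5775 -0.0814  0.067 ]
keeper_hinge 0.72 320 384 depth [ 0.5973 -0.2928  0.0006] atz [ 0.5918 -0.2371  0.067 ]
knob_home 0.94 318 229 depth [ 0.5755 -0.0779  0.0865] atz [ 0.576  -0.0833  0.067 ]
```

View pics/w5.png

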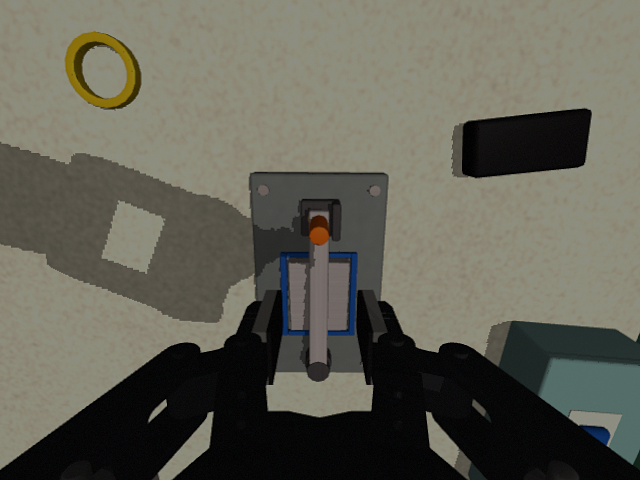

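The bar is shut, parallel to the plate, and the knob at (319,231) is on knob_home. The wedge is in its pocket. Now to the paddle with the jaws closed.

Emit:
move_arm(jaw=[0,0,0,0,0,0,0,0,0,0,0], dp=[[2.5,1,0],[2.5,1,0],[2.5,1,0],[2.5,1,0],[2.5,1,0],[2.5,1,0],[2.5,1,0],[2.5,1,0],[2.5,1,0],[0,0,0],[0,0,0]], turn=[[0,0,0],[0,0,0],[0,0,0],[0,0,0],[0,0,0],[0,0,0],[0,0,0],[0,0,0],[0,0,0],[0,0,0],[0,0,0]])

```text
time_s: 8.87
position: [0.6458, 0.1502, 0.196]
tool_rot: [[-0.091, 0.996, -0.002], [0.996, 0.091, -0.0], [-0.0, -0.002, -1.0]]
ft_force: [0.4, -0.9, 0.3]
grip_width: 0.0001
gripper_force: 0.0
```

```bash
python3 look.py w6 paddle_pad:.093 paddle_hinge:.06 release_box:0.0
```

```text
8.8667 [0.6458 0.1502 0.196 ] [[-0.091, 0.996, -0.002], [0.996, 0.091, -0.0], [-0.0, -0.002, -1.0]] [ 0.3926 -0.8653  0.3427] 0.00011439895859748028
paddle_pad 0.98 320 178 depth [0.6418 0.1947 0.0931] atz [0.6419 0.1947 0.093 ]
paddle_hinge 0.91 218 176 depth [0.563  0.1862 0.0689] atz [0.5605 0.1849 0.06  ]
release_box 0.61 288 170 depth [0.6183 0.1976 0.0827] atz [0.6117 0.1886 0.    ]
```

View pics/w6.png

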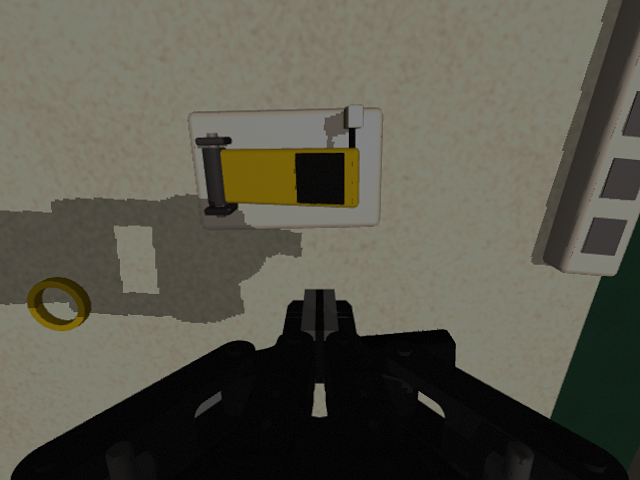

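The pad is at (320,178), the pointer at (352,137) and the post at (354,115). I move over the pad and descend.

Emit:
move_arm(jaw=[0,0,0,0,0,0,0,0], dp=[[2.2,0,0],[2.2,0,0],[0,0,2.5],[0,0,2.5],[0,0,2.0],[0,0,1.5],[0,0,0.8],[0,0,0]], turn=[[0,0,0],[0,0,0],[0,0,0],[0,0,0],[0,0,0],[0,0,0],[0,0,0],[0,0,0]])

```text
time_s: 9.73
position: [0.6414, 0.192, 0.1026]
tool_rot: [[-0.088, 0.996, -0.003], [0.996, 0.088, -0.0], [-0.0, -0.003, -1.0]]
ft_force: [0.2, 0.6, -0.0]
grip_width: -0.0002
gripper_force: 0.0
```

```bash
cat > pad.py <<'E'
from h import *
import sys
st=observe();im,D=cams.get_image("wrist");cv2.imwrite(f"pics/{sys.argv[1]}.png",im[...,::-1])
hs=cv2.cvtColor(im,cv2.COLOR_RGB2HSV)
m=((hs[...,0]>18)&(hs[...,0]<35)&(hs[...,1]>150)&(hs[...,2]>60)&(D>0)).astype(np.uint8)
m=cv2.erode(m,np.ones((5,5)))
vs,us=np.nonzero(m);P=np.array([dep("wrist",u,v,D,st) for u,v in zip(us[::3],vs[::3])])
P=P[(P[:,2]>.055)&(abs(P[:,0]-.6)<.08)&(abs(P[:,1]-.19)<.05)]
s=(P[:,:2]-[.5605,.185])@np.array([.9928,.12])
k=np.ones(len(s),bool)
for _ in range(5):
    p=np.polyfit(s[k],P[k,2],1);r=P[:,2]-np.polyval(p,s);k=abs(r)<2.5*r[k].std()+1e-4
print(st["time_s"],st["position"],"F",st["ft_force"],"slope angle",np.arctan(p[0]).round(4),"paddle",(.3-np.arctan(p[0])).round(4),"n",k.sum(),"z@88",np.polyval(p,.085).round(4),"srange",s[k].min().round(3),s[k].max().round(3))
E
python3 pad.py w7
```

```text
Traceback (most recent call last):
  File "pad.py", line 7, in <module>
    vs,us=np.nonzero(m);P=np.array([dep("wrist",u,v,D,st) for u,v in zip(us[::3],vs[::3])])
                                    ~~~^^^^^^^^^^^^^^^^^^
  File "h.py", line 17, in dep
    o,d=ray(n,u,v,st);return o+d*D[int(v),int(u)]
        ~~~^^^^^^^^^^
  File "h.py", line 13, in ray
    M=c2w(n,st);return M[:3,3],M[:3,:3]@np.array([s[0],-s[1],-1.])
  File "h.py", line 6, in c2w
    c,f=K(n)
        ~^^^
  File "h.py", line 4, in K
    c=cams.calibration(n);f=240/np.tan(np.radians(c["vertical_fov"])/2);return c,f
ValueError: time passes only in moves, steps and waits
```

View pics/w7.png

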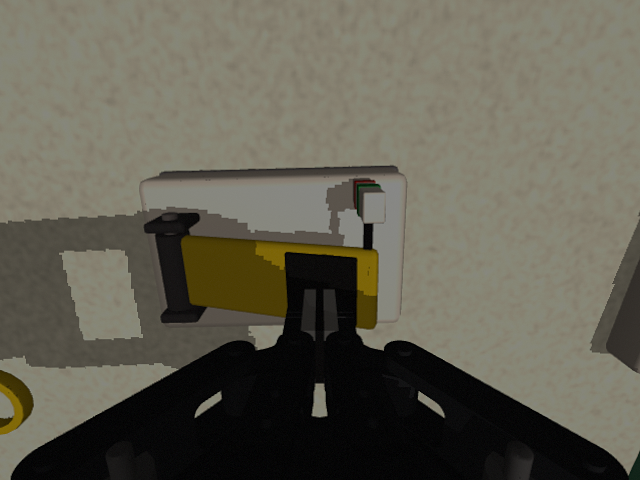

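The fingertips at (320,292) are over the pad, clear of the post at (372,205). I'll cache the calibration and rerun.

```bash
sed -i 's/^def K/import functools\n@functools.cache\ndef K/; ' h.py; sed -i 's/::3\]/::10]/g' pad.py; python3 pad.py w8
```

```text
9.7833 [0.64205715 0.19226619 0.10419401] F [-0.61476532 -1.17107857  0.81044621] slope angle 0.2973 paddle 0.0027 n 693 z@88 0.0906 srange 0.007 0.107
```

Emit:
move_arm(jaw=[0,0,0,0,0,0], dp=[[0,0,0.3],[0,0,0.3],[0,0,0.3],[0,0,0.3],[0,0,0],[0,0,0]], turn=[[0,0,0],[0,0,0],[0,0,0],[0,0,0],[0,0,0],[0,0,0]])

```text
time_s: 10.33
position: [0.6423, 0.193, 0.0927]
tool_rot: [[-0.089, 0.996, 0.001], [0.996, 0.089, 0.0], [-0.0, 0.001, -1.0]]
ft_force: [-0.9, -0.4, 2.8]
grip_width: 0.0001
gripper_force: 1.4
```

```bash
python3 pad.py w9
```

```text
10.3333 [0.64228882 0.19295936 0.09271946] F [-0.94114817 -0.37884597  2.81603949] slope angle 0.2751 paddle 0.0249 n 775 z@88 0.0885 srange 0.007 0.108
```

Emit:
move_arm(jaw=[0,0,0,0,0,0], dp=[[0,0,0.2],[0,0,0.2],[0,0,0.2],[0,0,0.3],[0,0,0],[0,0,0]], turn=[[0,0,0],[0,0,0],[0,0,0],[0,0,0],[0,0,0],[0,0,0]])

```text
time_s: 10.88
position: [0.6427, 0.193, 0.0837]
tool_rot: [[-0.089, 0.996, 0.002], [0.996, 0.089, 0.0], [0.0, 0.002, -1.0]]
ft_force: [1.1, 0.5, 6.6]
grip_width: -0.0001
gripper_force: 3.0
```

```bash
python3 pad.py w10
```

```text
10.8833 [0.64265611 0.19298204 0.08371892] F [1.0993943  0.47885475 6.57618762] slope angle 0.1841 paddle 0.1159 n 855 z@88 0.0801 srange 0.007 0.11
```

Another 0.034 rad is about 3 mm.

Emit:
move_arm(jaw=[0,0,0,0,0], dp=[[0,0,0.2],[0,0,0.1],[0,0,0],[0,0,0],[0,0,0]], turn=[[0,0,0],[0,0,0],[0,0,0],[0,0,0],[0,0,0]])

```text
time_s: 11.35
position: [0.6432, 0.193, 0.0813]
tool_rot: [[-0.089, 0.996, 0.004], [0.996, 0.089, 0.0], [0.0, 0.004, -1.0]]
ft_force: [3.7, 1.4, 7.4]
grip_width: -0.0002
gripper_force: 3.4
```

```bash
python3 pad.py w11; python3 -c "
import cv2;a=cv2.imread('pics/w11.png')[130:370,120:440];cv2.imwrite('pics/w11c.png',cv2.resize(a,None,fx=2.4,fy=2.4))"
```

```text
11.35 [0.64319552 0.19304216 0.0812972 ] F [3.67669961 1.36175517 7.35169929] slope angle 0.155 paddle 0.145 n 860 z@88 0.0776 srange 0.007 0.111
```

View pics/w11c.png

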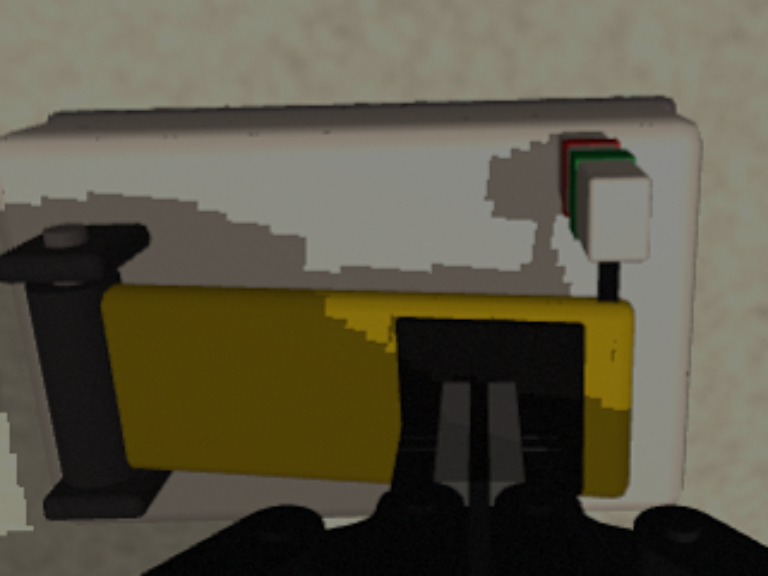

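The crop shows the fingers on the pad at (480,430) and the pointer at (608,280) passing by the bands. Angle 0.145 rad at 7.4 N matches half-way, so I hold.

Emit:
move_arm(jaw=[0,0,0,0,0,0,0,0,0,0,0,0], dp=[[0,0,0],[0,0,0],[0,0,0],[0,0,0],[0,0,0],[0,0,0],[0,0,0],[0,0,0],[0,0,0],[0,0,0],[0,0,0],[0,0,0]], turn=[[0,0,0],[0,0,0],[0,0,0],[0,0,0],[0,0,0],[0,0,0],[0,0,0],[0,0,0],[0,0,0],[0,0,0],[0,0,0],[0,0,0]])

```text
time_s: 12.4
position: [0.6432, 0.193, 0.0813]
tool_rot: [[-0.089, 0.996, 0.003], [0.996, 0.089, 0.0], [0.0, 0.004, -1.0]]
ft_force: [3.1, 1.4, 7.7]
grip_width: 0.0001
gripper_force: 3.4
```

Emit:
move_arm(jaw=[0,0,0,0,0,0,0,0,0,0,0,0], dp=[[0,0,0],[0,0,0],[0,0,0],[0,0,0],[0,0,0],[0,0,0],[0,0,0],[0,0,0],[0,0,0],[0,0,0],[0,0,0],[0,0,0]], turn=[[0,0,0],[0,0,0],[0,0,0],[0,0,0],[0,0,0],[0,0,0],[0,0,0],[0,0,0],[0,0,0],[0,0,0],[0,0,0],[0,0,0]])

```text
time_s: 13.4
position: [0.6432, 0.193, 0.0813]
tool_rot: [[-0.089, 0.996, 0.004], [0.996, 0.089, 0.001], [0.0, 0.004, -1.0]]
ft_force: [3.2, 1.3, 7.7]
grip_width: -0.0002
gripper_force: 3.4
```

Emit:
move_arm(jaw=[0,0,0,0,0,0,0,0,0,0,0,0], dp=[[0,0,0],[0,0,0],[0,0,0],[0,0,0],[0,0,0],[0,0,0],[0,0,0],[0,0,0],[0,0,0],[0,0,0],[0,0,0],[0,0,0]], turn=[[0,0,0],[0,0,0],[0,0,0],[0,0,0],[0,0,0],[0,0,0],[0,0,0],[0,0,0],[0,0,0],[0,0,0],[0,0,0],[0,0,0]])

```text
time_s: 14.4
position: [0.6432, 0.193, 0.0813]
tool_rot: [[-0.089, 0.996, 0.003], [0.996, 0.089, 0.0], [0.0, 0.003, -1.0]]
ft_force: [2.4, -0.1, 7.2]
grip_width: -0.0
gripper_force: 3.4
```

```bash
python3 pad.py w12; python3 - <<'E'
from h import *
R=[]
for n in("scene","top"):
    im,D=cams.get_image(n);r=cams.mark_of(n,"keeper_knob")
    if r:u,v=r[0]["location"];R.append(ray(n,u*640,v*480))
if len(R)==2:print("knob",*tri(*R))
E
```

```text
14.4 [0.64316726 0.19301347 0.08127447] F [ 2.36320576 -0.10750855  7.15845572] slope angle 0.1562 paddle 0.1438 n 848 z@88 0.0776 srange 0.007 0.11
knob [ 0.571139   -0.07412246  0.05897747] 0.00018806902035228373
```

```bash
python3 -c "
from rig import ticket
print(ticket.close_job())"
```

```text
the job is handed in; nothing more can be done
None
```

I handed the job in at about 14.5 s: the keeper bar is shut against its stop (by camera and push force; the click itself can't be sensed), and the paddle was then held steady half-way (about 0.145 rad, 7–8 N) for over 3 s and is still held there.

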